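# Release the sprung guard cover of a latch fixture

## Robot

A 6-joint arm with a two-finger parallel gripper is mounted at the origin on the work surface. World frame = base frame: x ahead of the robot, y to its left, z up, the work surface at z = 0. Lengths are in m, angles in degrees, forces in N, time in s.
With the tool pointing down it reaches from about 0.3 to 0.75 m from the base axis. Payload 8.5 kg.
Tool frame: the origin (TCP) lies midway between the tips of the shut fingers; the grasp point (between the pads) lies 19 mm behind it (env.grip_depth is the distance from the TCP to the grasp point, in m); y points along the fingers, x is the direction in which the jaws open and shut, and the axes are right-handed (so a half turn about y gives the same grasp; the last joint's range is limited). The gripper opens to 85 mm and grips with 20 to 120 N. Pads are 22 mm wide; open, the fingers measure 114 mm over their backs; the gripper's body (76 mm by 85 mm) begins 54 mm behind the grasp point. The pads swing forward as they close: fully open they stand 13 mm farther back than shut.
Start: joints at [-77.252, 21.807, 74.336, -0, 83.858, -12.336], TCP at [0.233, -0.498, 0.231] pointing down, gripper open.
Joint ranges: [-178.18, 178.18], [-50.72, 133.34], [12.68, 142.11], [-81.47, 261.47], [9.98, 163.14], [-165.26, 165.26]. Speed limits (degrees/s): [136.94, 136.94, 180, 180, 180, 180].

## Interface

Orientations are given as a 3x3 rotation matrix whose columns are the frame's x, y, z axes.
In Python, from rig import env gives the robot as it stands.
- The arm moves only by the shell command python3 -m inch 'ROWS' [FORCE]. ROWS is JSON, a list that holds one entry, the list of rows, each a list of 7 numbers: the gripper command: -1 is shut, 1 is fully open, values between are in proportion, then the shift along the world's x, y, z in cm, then the turn, a rotation vector about the world's x, y, z in degrees. In form: [[[grip, dx, dy, dz, rx, ry, rz], ...]]. A call has 1 to 20 rows; each row is the pose to reach, as a shift and turn from the pose commanded when the call began; what a row does not reach only later rows make up. A row lasts 1/8 s, in which the tool goes at most 62.5 mm and 10.7 degrees, less where a joint would pass 70% of its speed; a pose out of reach is approached as far as the arm can. A call with a gripper value outside its range is refused whole. The fingers move at their own pace and stop on an object; FORCE is the grip in N (left out, the last holds). Time passes only in rows, so rows that repeat a pose let the fingers close. It gives the time, the measured TCP pose, the force and the opening at its end, in the units of the state.
- env.observe(): the state, without advancing time (a new reading comes with each control period).
- env.get_image(name): name is "side" or "top" or "wrist"; returns a dict with "frame" (384x512x3 uint8, red, green, blue), "mtx" (3x3 intrinsics, pixels), "rvec" (rotation vector, rad) and "tvec" (3), from world to camera coordinates, as OpenCV has them. Camera axes: x right, y down, z forward; pixel columns grow to the right and rows downward; lengths in m; the calibration is good to about 2 mm. A picture is of the moment at which its call begins. There is no depth.
- env.close_job(): hands the job in, once; it reports no verdict.
The state is a dict: "time_s": time; "q": joint angles; "qvel": joint speeds; "joint_efforts": joint torques, N m; "position": TCP position; "tool_rot": TCP orientation; "ft_force": force on the tool from outside, world axes, zero at the start; "wrist_torque": the same for the moment, N m; "grip_width": finger opening in m.
Only numpy, scipy, OpenCV 4.12 (cv2) and the standard library are available. Lean on these libraries where they do the work, as an engineer would, in place of code of your own. Each camera call takes 0.05 s, during which the arm holds its last target.

## Task

Open the blue guard cover of the latch fixture by its safety push latch: press the orange pad down with a light thumb press, keep it pressed while drawing it away from the cover until the cover is released, then let go so that the pad springs back home and the cover is left fully open. Never load the fixture with more than 18 N (the pad's height is not the same on every fixture, so find it by feel), let the cover pop up by itself without touching it, and leave the bushings and the bumper where they lie.

Things in the scene. Friction and masses are not known exactly. Their poses are not given: they have to be found in the camera images.
- fixture: Fixture on the bench: aluminium plate 320 x 150 x 12 mm (x, y, z), green-walled nest under a blue cover on its +x half, release latch with orange pad on its -x half. Origin: centre of the plate's underside. +x runs from the pad to the cover (roughly away from the robot), z up; it is turned about z. A steel bolt, up to 68 mm high, stands 65 mm from the pad's centre towards the cover.
- press_spot (a point): Nominal centre of the orange pad's top face, fixed to the fixture at (-100, 0, 58) mm, axes as the fixture's. CAUTION: the pad sits on a height-adjusted grey cartridge; its real top is anywhere from 12 mm below to 12 mm above this point, not measured. The flat ribbed top is 40 (x) x 50 (y) mm; within 55 mm of its centre nothing stands higher than the unpressed pad, bar its lip.
- pad_lip (a point): Nominal foot of the pad's lip (inner face), fixed to the fixture 20 mm from press_spot towards -x, same height error. The lip is 6 mm high, 5 mm thick, across the pad; a fingertip pulls on it when drawing to -x. The pad sinks 8 mm on a spring: 2 N to start, 6.5 N at 4.5 mm, 10 N at 8 mm, then a hard stop. It can be drawn only while held down 4.5 mm or more (7 to 9 N); pressed less, it is locked.
- carriage (a joint): How far the pad is drawn from home, m: 0 = home (next to the cover), 0.018 = fully drawn towards the fixture's -x (hard stop). A return spring of 3.4 (home) to 5.6 N (drawn) plus some friction pulls it back home when let go. The bolt moves with it and lets go of the cover after about 0.008 to 0.010. Let go, the pad returns home (damped, about half a second) and rises by itself.
- hatch (a joint): Angle of the cover, rad: 0 = shut (bolted), 1.35 = fully open, its stop. Hinged on its far edge, it swings up and away from the pad; its spring opens it fully by itself in about half a second once released, and holds it there.
- cover: The blue-framed clear guard cover, 145 (x) x 136 (y) x 8 mm, its top 60 mm above the bench when shut; origin at the middle of its hinge. The free front edge lies 95 mm from the pad's centre; it rises almost straight up as it opens. Do not touch it.
- bushing_a_mid (a point): Bystander: bronze bushing, 26 mm across, 22 mm tall, standing on the bench beside the fixture. The point is its centre.
- bushing_b_mid (a point): Bystander: second bronze bushing, the same size. The point is its centre.
- bumper_mid (a point): Bystander: orange nylon bumper, 32 mm across, 22 mm tall, on the bench beside the fixture. The point is its centre.

How it is judged:
By the outcome, as a careful person would: the job done as asked, in the order asked, and still so for the second after the job is handed in, with the robot touching nothing.
It also fails if it takes over 38 s, if anything falls off the work surface, if the arm or the gripper's body presses on something with over 40 N, if the wrist force passes 120 N, or if a joint passes its speed limit or range.

## Working session

There is one attempt and no reset: what is moved stays moved. The work goes in short steps, Python scripts to look and compute and a shell command to move; the robot and the scene stay as the last step left them, time stands still between calls to the robot, and variables do not carry over. Pictures are saved under pics/ and viewed, and the job is handed in when it is done.

```bash
mkdir -p pics; ls
python3 - <<'E'
from rig import env
import cv2
o=env.observe()
for k in o: print(k,o[k])
for n in ("side","top","wrist"):
    d=env.get_image(n); cv2.imwrite(f"pics/{n}0.png",d["frame"][:,:,::-1]); print(n,d["mtx"],d["rvec"],d["tvec"])
E
```

```text
pics
time_s 0.0
q [-7.72540858e+01  2.18398371e+01  7.43823440e+01 -1.25219778e-03
  8.38588132e+01 -1.23349993e+01]
qvel [-0.04949074  0.0333339  -0.02566206 -0.06248273  0.01753971 -0.00606598]
joint_efforts [ 2.24148593e-03 -4.48455119e+01 -2.31276673e+01 -6.92760477e-05
  4.78939895e-03 -4.80018883e-06]
position [ 0.23307943 -0.49785862  0.23073677]
tool_rot [[ 4.23899635e-01 -3.33077200e-04  9.05709108e-01]
 [-9.05708110e-01  1.37398760e-03  4.23899672e-01]
 [-1.38562440e-03 -9.99999001e-01  2.80762122e-04]]
ft_force [ 0.03133674 -0.68037192 -0.36972921]
wrist_torque [-0.04442011  0.02897542  0.02310619]
grip_width 0.08563597933930542
side [[355.23193949   0.         257.37154554]
 [  0.         355.23193949 194.77819623]
 [  0.           0.           1.        ]] [ 2.19862748 -0.34141101  0.15380662] [-0.57147609  0.1822466   0.53544137]
top [[389.01559341   0.         255.89083228]
 [  0.         389.01559341 198.49079883]
 [  0.           0.           1.        ]] [ 2.14958404 -2.18926357  0.08065941] [0.04641784 0.60239946 0.84113501]
wrist [[278.19740975   0.         259.23729688]
 [  0.         278.19740975 186.29019711]
 [  0.           0.           1.        ]] [-2.40425386  1.52829112  0.25933538] [-0.54964514 -0.04289307  0.38102011]
```

View pics/top0.png

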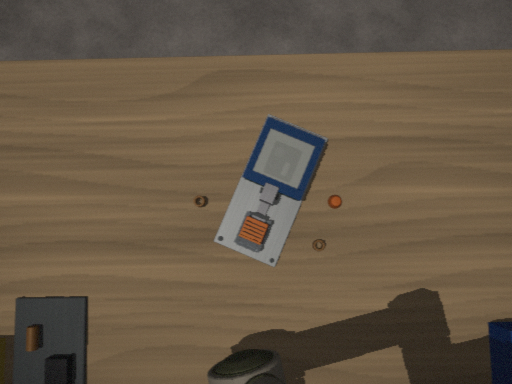

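View pics/side0.png

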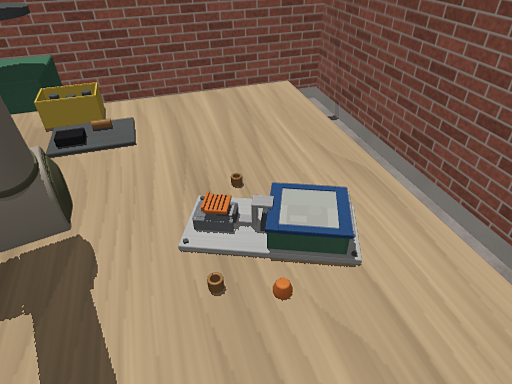

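View pics/wrist0.png

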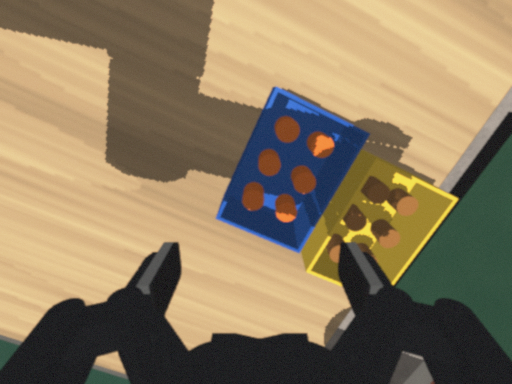

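Top: the cover's blue frame is around (285,158), the orange pad at (254,231), the bushings at (201,201) and (319,244), and the bumper at (335,201). The side view shows the same layout, with the pad at (217,203).

```bash
cat > h.py <<'E'
import numpy as np, cv2
def ray(d,uv):
    R=cv2.Rodrigues(np.array(d["rvec"]))[0]; t=np.array(d["tvec"]).ravel()
    v=R.T@np.linalg.inv(d["mtx"])@np.array([uv[0],uv[1],1.]); return -R.T@t, v/np.linalg.norm(v)
def plane(d,uv,z):
    c,v=ray(d,uv); return c+v*(z-c[2])/v[2]
def tri(d1,u1,d2,u2):
    A=np.zeros((3,3));b=np.zeros(3)
    for d,u in((d1,u1),(d2,u2)):
        c,v=ray(d,u);P=np.eye(3)-np.outer(v,v);A+=P;b+=P@c
    return np.linalg.solve(A,b)
def proj(d,p): return cv2.projectPoints(np.array([p],float),np.array(d["rvec"]),np.array(d["tvec"]),d["mtx"],None)[0].ravel()
E
python3 - <<'E'
from rig import env
from h import *
T=env.get_image("top");S=env.get_image("side")
def blobs(d,lo,hi,roi):
    h=cv2.cvtColor(d["frame"],cv2.COLOR_RGB2HSV); m=cv2.inRange(h,lo,hi)
    k=np.zeros_like(m);k[roi[1]:roi[3],roi[0]:roi[2]]=255; m&=k
    return cv2.morphologyEx(m,cv2.MORPH_CLOSE,np.ones((5,5)))
for n,d,roi in(("top",T,(190,100,360,280)),("side",S,(170,160,370,310))):
    for nm,lo,hi in(("or",(5,190,130),(14,255,255)),("bl",(100,120,50),(125,255,255))):
        m=blobs(d,lo,hi,roi)
        for c in cv2.findContours(m,0,2)[0]:
            if cv2.contourArea(c)>30:
                M=cv2.moments(c);r=cv2.minAreaRect(c)
                print(n,nm,cv2.contourArea(c),M["m10"]/M["m00"],M["m01"]/M["m00"],cv2.boxPoints(r).round(1).tolist())
                if n=="top":
                    z=.06 if nm=="bl" else .058
                    print("   ",[plane(d,p,z)[:2].round(4).tolist() for p in cv2.boxPoints(r)])
for n,d,(x0,y0,x1,y1) in(("top",T,(200,105,350,275)),("side",S,(175,165,365,305))):
    cv2.imwrite(f"pics/{n}z.png",cv2.resize(d["frame"][y0:y1,x0:x1,::-1],None,fx=3.5 if n=="top" else 4,fy=3.5 if n=="top" else 4,interpolation=cv2.INTER_CUBIC))
E
```

```text
top or 47.0 335.41843971631204 200.7659574468085 [[331.0, 197.0], [339.0, 197.0], [339.0, 205.0], [331.0, 205.0]]
    [[0.6005, -0.1262], [0.6002, -0.1433], [0.583, -0.1427], [0.5833, -0.1256]]
top bl 3820.0 283.8742582897033 157.96793193717278 [[242.39999389648438, 176.8000030517578], [267.70001220703125, 116.19999694824219], [324.6000061035156, 139.89999389648438], [299.3999938964844, 200.5]]
    [[0.6478, 0.0632], [0.7803, 0.006], [0.7249, -0.1164], [0.5941, -0.0581]]
side or 46.0 276.53985507246375 288.4528985507246 [[269.70001220703125, 288.1000061035156], [276.8999938964844, 279.8999938964844], [286.0, 288.0], [278.70001220703125, 296.20001220703125]]
side or 32.0 225.40625 206.296875 [[211.0, 211.0], [229.60000610351562, 195.5], [235.6999969482422, 202.89999389648438], [217.10000610351562, 218.39999389648438]]
side or 54.0 208.25 198.5864197530864 [[196.3000030517578, 201.89999389648438], [213.10000610351562, 186.39999389648438], [222.0, 196.0], [205.1999969482422, 211.60000610351562]]
side bl 3940.0 309.55956006768184 210.94881556683586 [[264.5, 231.89999389648438], [268.3999938964844, 181.39999389648438], [356.70001220703125, 188.1999969482422], [352.79998779296875, 238.6999969482422]]
```

```bash
sleep 0.1; ls pics
```

```text
side0.png
sidez.png
top0.png
topz.png
wrist0.png
```

View pics/topz.png

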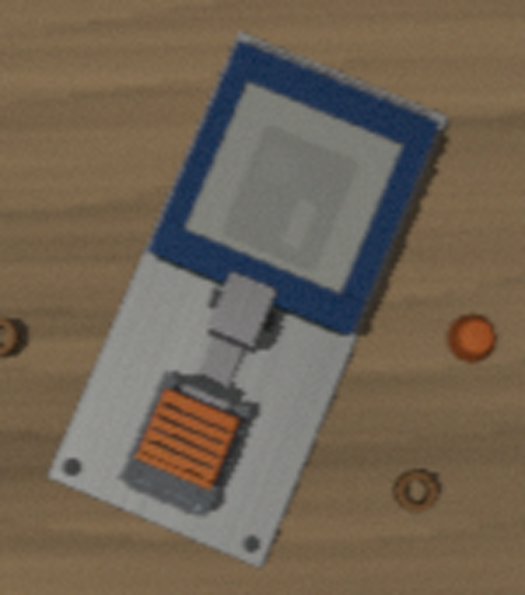

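View pics/sidez.png

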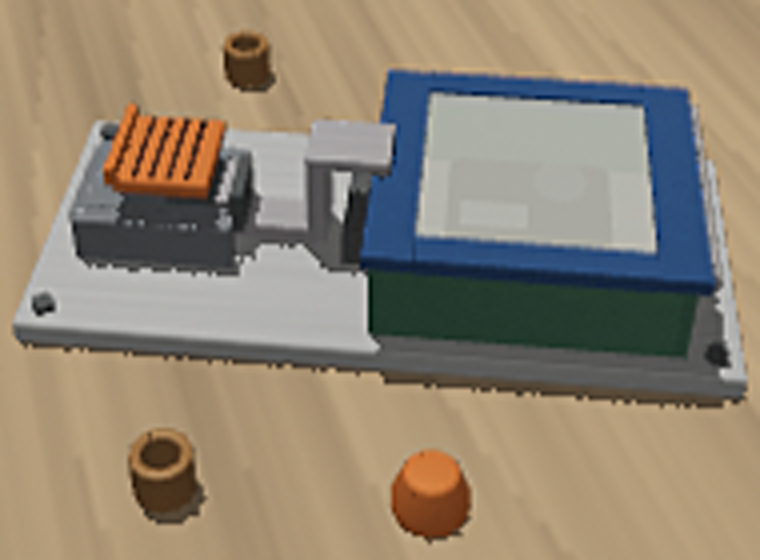

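Close-ups: the pad with its lip is on the robot side, and the grey bolt sits between the pad and the cover. The plate's front corners are at zoomed-top (50,476) and (263,567).

Run:
```python
from rig import env
from h import *
T=env.get_image("top");S=env.get_image("side")
t=lambda x,y:(200+x/3.5-.36,105+y/3.5-.36); s=lambda x,y:(175+x/4-.37,165+y/4-.37)
f=[plane(T,t(50,476),.012),plane(T,t(263,567),.012)]
c=[plane(T,t(*p),.06) for p in((149,252),(350,332),(443,125),(238,40))]
print("front",np.round(f,4)); print("cover",np.round(c,4))
print("pl w",np.linalg.norm(f[0]-f[1]),"cover w",np.linalg.norm(c[0]-c[1]),np.linalg.norm(c[0]-c[3]),np.linalg.norm(c[1]-c[2]))
a=lambda v:np.degrees(np.arctan2(v[1],v[0]))
print("yaws",a(f[0]-f[1])-90,a(c[0]-c[1])-90,a(c[3]-c[2])-90,a(c[3]-c[0]),a(c[2]-c[1]))
print("side front corners", plane(S,s(17,328),.012),plane(S,s(100,120),.012))
cm=np.mean(c,0); fm=np.mean(f,0); v=cm-fm; yaw=np.radians(a(v)); print("yaw axis",a(v))
u=np.array([np.cos(yaw),np.sin(yaw),0]); w=np.array([-u[1],u[0],0])
for nm,p,xl in(("f",fm,-.16),("cf",(c[0]+c[1])/2,-.005),("cb",(c[2]+c[3])/2,.140)):
    print(nm,"origin est",(p-u*xl)[:2].round(4),"press",(p-u*xl-u*.1)[:2].round(4))
for k,(p,q) in {"+x+y":((168,388),(223,121)),"+x-y":((240,412),(212,183))}.items():
    P=tri(T,t(*p),S,s(*q)); print(k,P.round(4),proj(T,P)-t(*p))
for z in(.046,.058,.07):
    q=[plane(T,t(*p),z) for p in((168,388),(240,412),(214,490),(137,462))]; print(z,np.mean(q,0).round(4),(q[0]+q[1])[:2]/2,(q[2]+q[3])[:2]/2)
```

```text
front [[ 0.511   0.1318  0.012 ]
 [ 0.4509 -0.0039  0.012 ]]
cover [[ 0.6481  0.0636  0.06  ]
 [ 0.5963 -0.0587  0.06  ]
 [ 0.7239 -0.1198  0.06  ]
 [ 0.7806  0.0061  0.06  ]]
pl w 0.1484018095202402 cover w 0.13287382071702675 0.14444264784291913 0.14147743282924796
yaws -23.895428147226013 -22.95782253340694 -24.24737033715182 -23.48213692980761 -25.5751332471394
side front corners [ 0.45150444 -0.00710678  0.012     ] [0.51289155 0.13242909 0.012     ]
yaw axis -23.833262546924168
f origin est [ 0.6273 -0.0007] press [0.5358 0.0397]
cf origin est [6.268e-01 4.000e-04] press [0.5353 0.0408]
cb origin est [ 6.242e-01 -3.000e-04] press [0.5327 0.0401]
+x+y [0.5634 0.0535 0.0565] [-0.0567915  0.3704819]
+x-y [0.5477 0.0097 0.0571] [-0.06318342  0.4461782 ]
0.046 [0.5335 0.0408 0.046 ] [0.55683139 0.0315324 ] [0.51024982 0.04998913]
0.058 [0.5334 0.0405 0.058 ] [0.55640034 0.03142452] [0.51047988 0.04961931]
0.07 [0.5333 0.0403 0.07  ] [0.55596929 0.03131665] [0.51070993 0.04924949]
```

Run:
```python
from rig import env
from h import *
W=env.get_image("wrist");o=env.observe()
c,v=ray(W,(256,192)); R=np.array(o["tool_rot"])
print("cam in tool",R.T@(c-np.array(o["position"])),"dir",R.T@v)
yaw=np.degrees(np.arctan2(R[1,2],R[0,2])); print(yaw,o["time_s"],o["position"])
P=np.array([.5348,.0405])-.004*np.array([np.cos(np.radians(23.8)),-np.sin(np.radians(23.8))])
print(P,(P-o["position"][:2])*100,"turn",-23.8-yaw,"or",156.2-yaw)
```

```text
cam in tool [ 0.00016756 -0.14247324  0.08462722] dir [-0.01158586  0.93759408 -0.34753864]
25.082849693970367 0.4 [ 0.23314384 -0.49807208  0.23121939]
[0.53114016 0.04211418] [29.79963203 54.01862656] turn -48.88284969397037 or 131.11715030602963
```

```bash
python3 -m inch '[[[-1,2.3,4.2,0,0,0,10],[-1,4.6,8.3,0,0,0,20],[-1,6.9,12.5,0,0,0,30],[-1,9.2,16.6,-1,0,0,40],[-1,11.5,20.8,-2,0,0,50],[-1,13.8,24.9,-3,0,0,60],[-1,16.1,29.1,-4,0,0,70],[-1,18.4,33.2,-5,0,0,80],[-1,20.6,37.4,-6,0,0,90],[-1,22.9,41.5,-8,0,0,100],[-1,25.2,45.7,-9,0,0,110],[-1,27.5,49.9,-11,0,0,120],[-1,29.8,54.0,-12,0,0,131.1],[-1,29.8,54.0,-13,0,0,131.1],[-1,29.8,54.0,-13.3,0,0,131.1],[-1,29.8,54.0,-13.3,0,0,131.1]]]' 30
python3 - <<'E'
from rig import env
from h import *
o=env.observe(); R=np.array(o["tool_rot"]); print(np.degrees(np.arctan2(R[1,2],R[0,2])),o["q"])
for n in("top","side","wrist"):
    d=env.get_image(n); f=d["frame"][:,:,::-1]
    if n=="side": f=cv2.resize(f[130:280,150:370],None,fx=3.5,fy=3.5,interpolation=cv2.INTER_CUBIC)
    cv2.imwrite(f"pics/{n}1.png",f); print(n,proj(d,o["position"]))
E
```

```text
time_s: 2.4
position: [0.5309, 0.0409, 0.0985]
tool_rot: [[0.406, -0.0, -0.914], [0.914, -0.0, 0.406], [-0.0, -1.0, 0.0]]
ft_force: [0.6, -0.2, -0.7]
grip_width: 0.0001
156.05552336322646 [-8.33471140e+00  2.79153734e+01  8.85936870e+01 -9.02524005e-03
  6.35023834e+01 -7.43862081e+01]
top [253.26684952 230.85646828]
side [213.33626606 183.52548068]
wrist [259.28754971 242.587713  ]
```

View pics/side1.png

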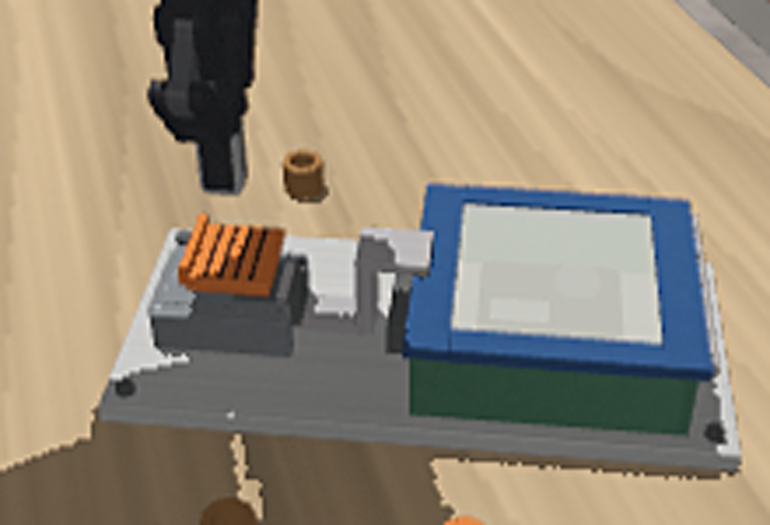

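View pics/wrist1.png

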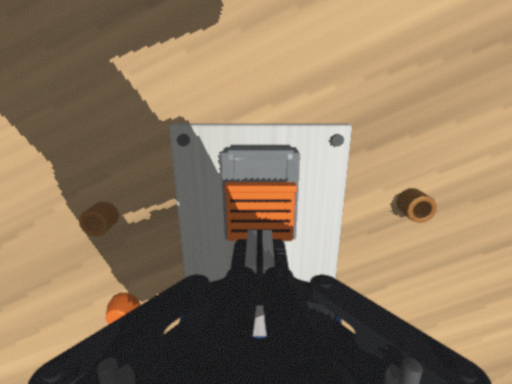

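The side view shows the tip above the pad. In the wrist view the pad (columns 222–298) is centred on the tip (col 259), and the lip edge is at row 182.

```bash
python3 - <<'E'
from rig import env
from h import *
d=env.get_image("wrist");o=env.observe();p=np.array(o["position"]);print(p)
y=np.radians(-23.8);u=np.array([np.cos(y),np.sin(y),0]);w=np.array([-u[1],u[0],0])
for z in(.052,.058,.064,.07):
    for uv in((225,182),(297,182),(260,182),(260,184.5)):
        q=plane(d,uv,z)-p;print(z,uv,(q@u*1000).round(1),(q@w*1000).round(1))
E
python3 -m inch '[[[-1,0,0,-1,0,0,0],[-1,0,0,-2,0,0,0],[-1,0,0,-2.4,0,0,0],[-1,0,0,-2.4,0,0,0]]]'
```

```text
[0.53122051 0.04127306 0.0987962 ]
0.052 (225, 182) -22.1 -24.8
0.052 (297, 182) -22.1 26.8
0.052 (260, 182) -22.1 0.3
0.052 (260, 184.5) -20.2 0.2
0.058 (225, 182) -24.1 -24.1
0.058 (297, 182) -24.0 25.9
0.058 (260, 182) -24.1 0.2
0.058 (260, 184.5) -22.3 0.2
0.064 (225, 182) -26.1 -23.3
0.064 (297, 182) -26.0 25.1
0.064 (260, 182) -26.1 0.2
0.064 (260, 184.5) -24.3 0.2
0.07 (225, 182) -28.1 -22.5
0.07 (297, 182) -28.0 24.2
0.07 (260, 182) -28.1 0.2
0.07 (260, 184.5) -26.4 0.2
time_s: 3.1
position: [0.531, 0.0419, 0.0739]
tool_rot: [[0.404, -0.001, -0.915], [0.915, 0.0, 0.404], [-0.0, -1.0, 0.001]]
ft_force: [-0.0, 0.6, 0.2]
grip_width: 0.0001
```

```bash
python3 -m inch '[[[-1,0,0,-0.2,0,0,0],[-1,0,0,-0.4,0,0,0],[-1,0,0,-0.6,0,0,0],[-1,0,0,-0.6,0,0,0]]]'
python3 -m inch '[[[-1,0,0,-0.15,0,0,0],[-1,0,0,-0.3,0,0,0],[-1,0,0,-0.4,0,0,0],[-1,0,0,-0.4,0,0,0]]]'
```

```text
time_s: 3.6
position: [0.5311, 0.0419, 0.0682]
tool_rot: [[0.404, -0.0, -0.915], [0.915, 0.0, 0.404], [-0.0, -1.0, 0.0]]
ft_force: [0.1, -0.6, -0.6]
grip_width: -0.0002
time_s: 4.1
position: [0.5311, 0.0419, 0.0642]
tool_rot: [[0.404, -0.0, -0.915], [0.915, 0.0, 0.404], [-0.0, -1.0, 0.0]]
ft_force: [0.5, -0.7, 1.1]
grip_width: 0.0002
```

```bash
python3 -m inch '[[[-1,0,0,-0.1,0,0,0],[-1,0,0,-0.2,0,0,0],[-1,0,0,-0.2,0,0,0]]]'
```

```text
time_s: 4.47
position: [0.5311, 0.0419, 0.0622]
tool_rot: [[0.404, -0.0, -0.915], [0.915, 0.0, 0.404], [-0.0, -1.0, 0.0]]
ft_force: [0.3, 0.4, 0.3]
grip_width: -0.0003
```

```bash
python3 -m inch '[[[-1,0,0,-0.1,0,0,0],[-1,0,0,-0.2,0,0,0],[-1,0,0,-0.2,0,0,0]]]'
```

```text
time_s: 4.85
position: [0.5311, 0.0419, 0.0602]
tool_rot: [[0.404, -0.0, -0.915], [0.915, 0.0, 0.404], [-0.0, -1.0, 0.0]]
ft_force: [-0.6, -0.7, 0.0]
grip_width: 0.0002
```

Noise is about ±1 N and there's no contact yet.

```bash
python3 -m inch '[[[-1,0,0,-0.1,0,0,0],[-1,0,0,-0.2,0,0,0],[-1,0,0,-0.2,0,0,0]]]'
```

```text
time_s: 5.22
position: [0.5311, 0.0419, 0.0582]
tool_rot: [[0.404, -0.0, -0.915], [0.915, 0.0, 0.404], [-0.0, -1.0, 0.0]]
ft_force: [-0.1, -0.4, -0.4]
grip_width: -0.0001
```

```bash
python3 -m inch '[[[-1,0,0,-0.1,0,0,0],[-1,0,0,-0.2,0,0,0],[-1,0,0,-0.2,0,0,0]]]'
```

```text
time_s: 5.6
position: [0.5312, 0.0419, 0.0564]
tool_rot: [[0.404, -0.0, -0.915], [0.915, 0.0, 0.404], [-0.0, -1.0, 0.0]]
ft_force: [-0.6, -0.1, 2.0]
grip_width: -0.0003
```

```bash
python3 -m inch '[[[-1,0,0,-0.1,0,0,0],[-1,0,0,-0.2,0,0,0],[-1,0,0,-0.2,0,0,0]]]'
```

```text
time_s: 5.98
position: [0.5312, 0.0419, 0.0544]
tool_rot: [[0.404, 0.0, -0.915], [0.915, 0.0, 0.404], [0.0, -1.0, -0.0]]
ft_force: [-2.0, 0.5, 3.2]
grip_width: -0.0003
```

```bash
python3 -m inch '[[[-1,0,0,-0.1,0,0,0],[-1,0,0,-0.2,0,0,0],[-1,0,0,-0.2,0,0,0]]]'
```

```text
time_s: 6.35
position: [0.5312, 0.0419, 0.0524]
tool_rot: [[0.404, 0.0, -0.915], [0.915, 0.0, 0.404], [0.0, -1.0, -0.0]]
ft_force: [-1.9, 0.4, 4.9]
grip_width: -0.0002
```

```bash
python3 -m inch '[[[-1,0,0,-0.1,0,0,0],[-1,0,0,-0.2,0,0,0],[-1,0,0,-0.2,0,0,0]]]'; python3 -c "
from rig import env
print(env.observe()['ft_force'])"
```

```text
time_s: 6.72
position: [0.5312, 0.0419, 0.0505]
tool_rot: [[0.404, 0.0, -0.915], [0.915, 0.0, 0.404], [0.0, -1.0, -0.0]]
ft_force: [-2.0, 0.8, 7.0]
grip_width: 0.0001
[-2.02133348  0.83737559  6.98280497]
```

```bash
python3 -m inch '[[[-1,0,0,-0.1,0,0,0],[-1,0,0,-0.1,0,0,0],[-1,0,0,-0.1,0,0,0]]]'
```

```text
time_s: 7.1
position: [0.5312, 0.0419, 0.0497]
tool_rot: [[0.404, 0.0, -0.915], [0.915, -0.0, 0.404], [0.0, -1.0, -0.0]]
ft_force: [-2.4, 0.1, 7.1]
grip_width: -0.0001
```

```bash
python3 -m inch '[[[-1,-0.09,0.04,0,0,0,0],[-1,-0.18,0.08,0,0,0,0],[-1,-0.27,0.12,0,0,0,0],[-1,-0.37,0.16,0,0,0,0],[-1,-0.37,0.16,0,0,0,0]]]'
```

```text
time_s: 7.72
position: [0.5295, 0.0427, 0.0503]
tool_rot: [[0.404, 0.006, -0.915], [0.915, -0.002, 0.404], [0.001, -1.0, -0.006]]
ft_force: [3.2, -2.7, 7.0]
grip_width: -0.0004
```

```bash
python3 -m inch '[[[-1,0,0,-0.1,0,0,0],[-1,-0.09,0.04,-0.1,0,0,0],[-1,-0.18,0.08,-0.1,0,0,0],[-1,-0.18,0.08,-0.1,0,0,0]]]'
```

```text
time_s: 8.22
position: [0.5279, 0.0435, 0.0495]
tool_rot: [[0.404, 0.006, -0.915], [0.915, -0.002, 0.404], [0.001, -1.0, -0.006]]
ft_force: [3.7, -3.1, 8.9]
grip_width: -0.0002
```

Run:
```python
from rig import env
from h import *
o=env.observe();print(o["time_s"],o["position"],o["ft_force"])
d=env.get_image("side");f=cv2.resize(d["frame"][130:280,150:370,::-1],None,fx=3.5,fy=3.5,interpolation=cv2.INTER_CUBIC)
cv2.imwrite("pics/side2.png",f)
```

```text
8.225 [0.52790883 0.04345213 0.0494756 ] [ 3.65798683 -3.08270438  8.88970308]
```

View pics/side2.png

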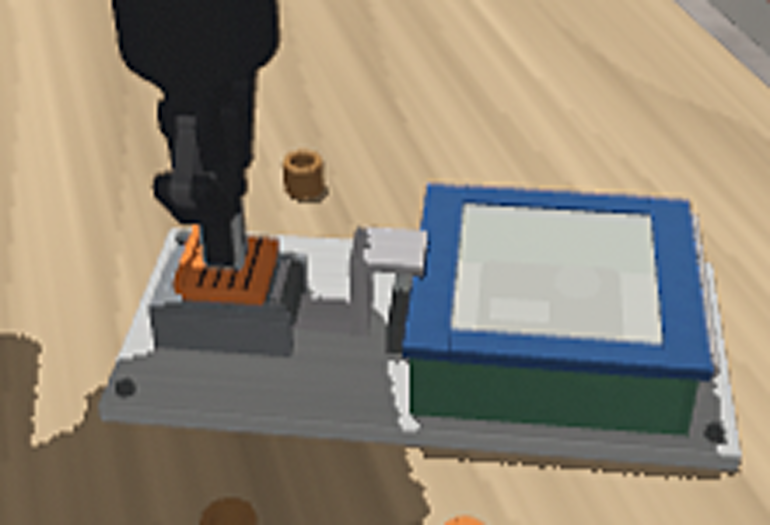

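The pad is sunk and the bolt's end has shifted from x≈433 to 427, so the pad is drawing with the finger.

```bash
python3 -m inch '[[[-1,-0.11,0.05,0,0,0,0],[-1,-0.23,0.1,0,0,0,0],[-1,-0.34,0.15,0,0,0,0],[-1,-0.46,0.2,0,0,0,0],[-1,-0.46,0.2,0,0,0,0]]]'
```

```text
time_s: 8.9
position: [0.5233, 0.0455, 0.0495]
tool_rot: [[0.404, 0.006, -0.915], [0.915, -0.002, 0.404], [0.001, -1.0, -0.006]]
ft_force: [3.3, -3.0, 8.5]
grip_width: -0.0
```

Drawn about 8.6 mm now. Continuing.

```bash
python3 -m inch '[[[-1,-0.11,0.05,0,0,0,0],[-1,-0.23,0.1,0,0,0,0],[-1,-0.34,0.15,0,0,0,0],[-1,-0.34,0.15,0,0,0,0]]]'
```

```text
time_s: 9.4
position: [0.52, 0.047, 0.0495]
tool_rot: [[0.404, 0.006, -0.915], [0.915, -0.002, 0.404], [0.001, -1.0, -0.006]]
ft_force: [4.4, -3.1, 8.1]
grip_width: -0.0003
```

Run:
```python
from rig import env
from h import *
o=env.observe();print(o["time_s"],o["position"],o["ft_force"])
d=env.get_image("side");f=cv2.resize(d["frame"][80:280,150:370,::-1],None,fx=3,fy=3,interpolation=cv2.INTER_CUBIC)
cv2.imwrite("pics/side3.png",f)
```

```text
9.4 [0.52000241 0.04698141 0.04948568] [ 4.39109583 -3.09013382  8.06400859]
```

View pics/side3.png

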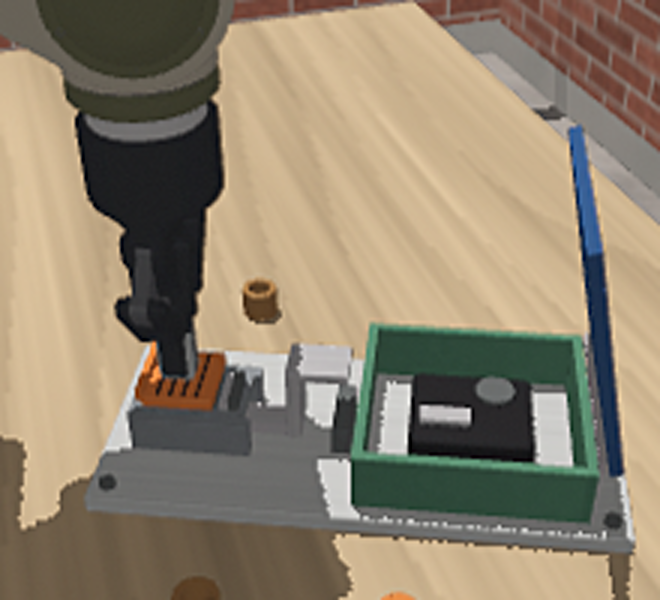

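The cover is standing fully open (blue edge from (575,128) to (615,470)). I'm letting go by lifting straight up.

```bash
python3 -m inch '[[[-1,0,0,1.5,0,0,0],[-1,0,0,4,0,0,0],[-1,0,0,8,0,0,0],[-1,0,0,11,0,0,0],[-1,0,0,12,0,0,0],[-1,0,0,12,0,0,0],[-1,0,0,12,0,0,0],[-1,0,0,12,0,0,0],[-1,0,0,12,0,0,0],[-1,0,0,12,0,0,0],[-1,0,0,12,0,0,0]]]'
python3 - <<'E'
from rig import env
from h import *
o=env.observe();print(o["time_s"],o["position"],o["ft_force"])
d=env.get_image("side");f=cv2.resize(d["frame"][80:305,150:370,::-1],None,fx=2.6,fy=2.6,interpolation=cv2.INTER_CUBIC)
cv2.imwrite("pics/side4.png",f)
d=env.get_image("top");cv2.imwrite("pics/top4.png",d["frame"][:,:,::-1])
E
```

```text
time_s: 10.82
position: [0.5176, 0.0478, 0.1683]
tool_rot: [[0.404, -0.0, -0.915], [0.915, 0.0, 0.404], [-0.0, -1.0, 0.0]]
ft_force: [0.1, 0.1, 0.3]
grip_width: -0.0
10.825 [0.51764168 0.0477921  0.16826932] [0.12666689 0.09496063 0.28799476]
```

View pics/side4.png

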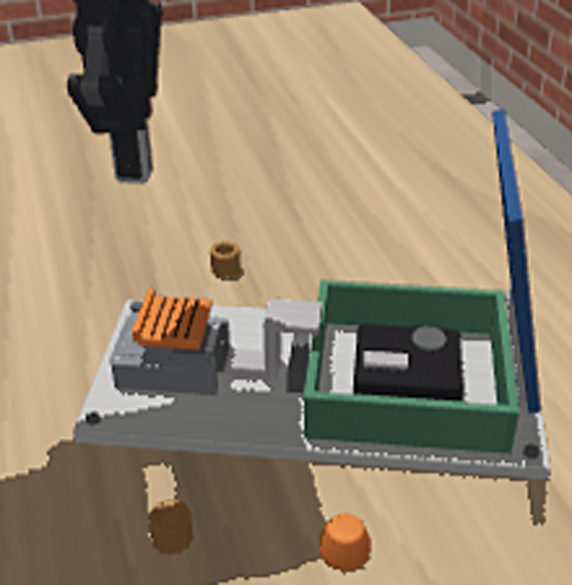

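View pics/top4.png

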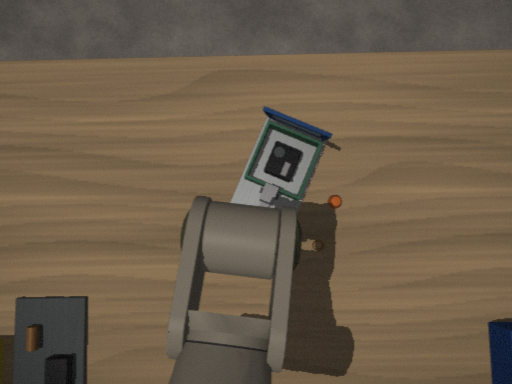

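The pad and bolt are back at their starting pixels: pad corner at full-frame (231,195) against (231,195) before, bolt end at 273 against 274. The cover is open and the bystanders haven't moved. Handing in.

```bash
python3 -c "
from rig import env
print(env.close_job())"
```

```text
the job is handed in; nothing more can be done
None
```

The blue cover is fully open, the orange pad has sprung back home, and the job is handed in at about 11 s of the 38 s allowed.

- **Press:** with the fingers shut, I felt the pad's top at about z = 57 mm, then pressed to between 7 and 9 N.
- **Draw:** I drew the pad about 12 mm towards the fixture's -x while holding it down. The cover popped up by itself. The highest readings at the ends of the moves were 8.9 N vertical and about 5.4 N sideways, so about 10 N in all. Between those readings I have no force values.
- **Release:** I lifted straight up, and the force reading returned to about zero.

**Last checks:**
- **Pad and bolt:** in the side picture they are back within about 1 pixel of their starting positions.
- **Cover:** it stands at its stop in both the side and top views.
- **Bystanders:** the bumper and both bushings showed no visible change. I checked these only by eye. In the last top view the arm hid one bushing, and the other was mostly in shadow.
- **Disagreement:** before the press, the wrist camera put the lip 3 to 5 mm farther from the finger than the top view did. The pad followed the finger from early in the draw, with no sign of a gap to the lip, so friction on the ribbed top may have done the pulling.

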